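# Re-lock a cast carriage against its sprung stop

### The arm

A 6-joint arm with a two-finger parallel gripper is mounted at the origin on a cart in front of the work surface, level with it; the furniture and walls round the work are solid. World frame = base frame: x ahead of the robot, y to its left, z up, the work surface at z = 0. Lengths are in m, angles in rad, forces in N, time in s.
With the tool pointing down it reaches from about 0.325 to 0.775 m from the base axis. Payload 9.3 kg.
Tool frame: the origin (TCP) lies midway between the tips of the shut fingers; the grasp point (between the pads) lies 19 mm behind it; z points along the fingers, y is the direction in which the jaws open and shut (so a half turn about z gives the same grasp; the last joint's range is limited). The gripper opens to 85 mm and grips with 20 to 120 N. Pads are 22 mm wide; open, the fingers measure 114 mm over their backs; the gripper's body (76 mm by 85 mm) begins 54 mm behind the grasp point. The pads swing forward as they close: fully open they stand 13 mm farther back than shut.
Start: joints at [1.147, 0.259, 0.021, 1.334, 0, 1.418], TCP at [0.147, 0.53, 0.231] pointing down, gripper open.
Joint ranges: [-3.04, 3.04], [-0.91, 1.82], [-1.04, 1.36], [-1.92, 1.95], [-1.52, 1.45], [-3.14, 3.14]. Speed limits (rad/s): [2.22, 2.22, 2.79, 3.14, 3.14, 3.14].

### API

Orientations are given as a unit quaternion [x, y, z, w].
In Python, from plant import ctrl gives the robot as it stands. Calls block until the motion is done:
- ctrl.reach(position, orientation): joint-space move of the TCP to a pose.
- ctrl.line_to(position, rot=None, velocity=0.15, guard=None): straight line of the TCP; rot=None keeps the orientation; velocity is the mean speed in m/s. With guard (N) it stops when the force on the tool has changed by that much, and returns True; else False.
- ctrl.set_joints(angles): joint-space move.
- ctrl.grip(opening): opening from 0.0 (shut) to 1.0 (fully open); the grip force is fixed at half the most; returns when the fingers have stopped.
- ctrl.hold(seconds).
- ctrl.inverse_kinematics(position, orientation): joint angles nearest the present ones, or None.
- ctrl.state(): the state.
- ctrl.get_image(name): name is "side" or "top" or "wrist"; returns the picture (400x640x3 uint8, red, green, blue); there is no depth.
- ctrl.calibration(name): a dict with "mtx" (3x3 intrinsics, pixels), "dist" ([k1, k2, p1, p2, k3] as OpenCV has them; the pictures are not rectified), "xyz" and "orientation" of the camera in the world. Camera axes: x right, y up, looking along -z (the intrinsics and any distortion apply to the point x, -y, -z); pixel columns grow to the right and rows downward; lengths in m; the calibration is good to about 2 mm. A picture is of the moment at which its call begins: read the wrist's pose just before it. calibration takes no time and is no camera call; for the wrist camera it gives the pose at the moment of the call.
A pose or a line that the arm cannot do raises ctrl.PlanningError and nothing moves.
- ctrl.hand_in(): hands the job in, once; it reports no verdict.
The state is a dict: "time": time; "joint_positions": joint angles; "dq": joint speeds; "effort": joint torques, N m; "eef_pos": TCP position; "tool_rot": TCP orientation; "force": force on the tool from outside, world axes, zero at the start; "torque": the same for the moment, N m; "gripper_width": opening from 0.0 (shut) to 1.0 (fully open).
Only numpy, scipy, OpenCV 4.12 (cv2) and the standard library are available. Lean on these libraries where they do the work, as an engineer would, in place of code of your own. Each camera call takes 0.05 s, during which the arm holds its last target.

### The job

The carriage with the plaster cast stands locked on its slide: flick its brake lever up to release it, slide the carriage along against the stop until the stop's sprung buffer is pressed about halfway in (never to the bottom), and while you keep it pressed there push the lever fully down, so that the brake holds the carriage against the buffer after you have let go. Keep off the cast, and leave the other things on the bench where they are.

Things in the scene. Friction and masses are not known exactly. Their poses are not given: they have to be found in the camera images.
- base: Aluminium base plate of the slide, 68 (x) x 270 (y) x 10 mm, screwed down, with a steel guide rail along its y axis. Origin on the bench under the rail's middle; z up; the lever side (-x) faces the robot. The stop, a grey block with a black thumbscrew on top, sits on the rail in the +y half, fixed, but at a different place each time which is not measured: feel for it.
- carriage (a joint): Travel of the carriage along the base's +y, m: 0 to 0.135; starts locked at 0.004 to 0.03. Grey saddle 66 mm long in y, its end face at base y = -0.055 + this value; brake off it slides with 1 N of friction, the locked brake holds over 40 N. It first touches the stop's buffer 40 to 120 mm from where it starts. Let go with the brake off, it is pushed back by the buffer.
- buffer (a joint): How far the stop's sprung buffer, a black rubber-headed plunger 14 mm across that faces the carriage (base -y), is pressed in, m: 0 free, 0.008 on the bottom. Spring of 1.5 N per mm, no preload: halfway (4 mm) takes 6 N, plus the carriage's 1 N of friction.
- brake (a joint): Angle of the brake lever, rad: 0 fully down (locked), 1.0 fully up. Hinge axis along the base's y; the free end rises and swings to +x as it opens. Over-centre: coming up takes about 8 N at the handle, past 0.25 it springs up to about 0.75; above that it stays where left. Going down, resistance begins at 0.75, is greatest (about 8 N) near 0.5; below 0.15 it snaps down. The brake grips below 0.7.
- lever_grip (a point): Centre of the black round cross-handle at the lever's end, 25 mm long along the base's y with flat ends, 15 mm diameter; it spins freely on the lever, so it can be pinched across its ends and moved along the arc without tilting. From the hinge it lies, lever down, 44 mm towards base -x and 11 mm up (47 mm above the bench); fully up, 79 mm above the bench.
- lever_hinge (a point): Centre of the lever's hinge, on the carriage, 28 mm towards the base's -x from the rail's middle and 36 mm above the bench; moves with the carriage.
- mounted_cast: Yellowish plaster arch model, 59 x 62 x 31 mm, fixed on the carriage's deck; origin at the middle of its underside, 42 mm above the bench. Not to be touched.
- die_crown: Bystander: small die with a crown, 12 x 14 x 25 mm, origin under its centre.
- tape_1: Bystander: roll of tape lying flat, 104 x 102 x 25 mm, origin under its centre.
- polish_wheel_1: Bystander: brown polishing wheel lying flat, 40 mm across, 10 mm high, origin under its centre.
- wax_tin_3: Bystander: round wax tin with a red lid, 50 mm across, 22 mm high, origin under its centre.
- bur_block: Bystander: dark block of burs, 42 x 86 x 50 mm, origin under its centre.
- spirit_burner: Bystander: glass spirit burner, 62 mm across, 69 mm high, origin under its centre.

How it is judged:
By the outcome, as a careful person would: the job done as asked, in the order asked, and still so for the second after the job is handed in, with the robot touching nothing.
It also fails if it takes over 51 s, if anything falls off the work surface, if the arm or the gripper's body presses on something with over 40 N, if the wrist force passes 120 N, or if a joint passes its speed limit or range.

## Working session

There is one attempt and no reset: what is moved stays moved. The work goes in short steps, each a Python script; the robot and the scene stay as the last script left them, time stands still between calls to the robot, and variables do not carry over. Pictures are saved under pics/ and viewed, and the job is handed in when it is done.

```bash
ls; mkdir -p pics; python3 - <<'E'
from plant import ctrl
import cv2
s=ctrl.state(); print(s)
for n in ["side","top","wrist"]:
    c=ctrl.calibration(n); print(n,c)
    cv2.imwrite(f"pics/{n}0.png",ctrl.get_image(n)[:,:,::-1])
E
```

```text
pics
{'time': 0.0, 'joint_positions': array([1.14742070e+00, 2.59209536e-01, 2.07559861e-02, 1.33369831e+00,
       4.74970241e-05, 1.41820047e+00]), 'dq': array([ 0.00012359, -0.00052309, -0.0006127 ,  0.00061598, -0.00087899,
        0.00111791]), 'effort': array([-5.30126290e-04, -5.55646956e+01,  3.44534361e+01,  1.39180926e-02,
       -2.62327703e-04, -7.66441417e-06]), 'eef_pos': array([0.14698851, 0.52970571, 0.23065447]), 'tool_rot': array([ 1.34976626e-01,  9.90848551e-01, -6.43109239e-04, -2.15270648e-04]), 'force': array([ 0.08597257,  0.14267657, -0.07528577]), 'torque': array([-0.02923019,  0.03470086,  0.00687302]), 'gripper_width': 0.9979238300105046}
side {'mtx': array([[460.44866766,   0.        , 329.25391997],
       [  0.        , 460.44866766, 201.12639284],
       [  0.        ,   0.        ,   1.        ]]), 'dist': array([0.04119827, 0.        , 0.        , 0.        , 0.        ]), 'xyz': array([ 0.42268804, -0.76355104,  0.53533614]), 'orientation': array([ 0.51871193, -0.02412251, -0.05662927,  0.85273042])}
top {'mtx': array([[433.57313757,   0.        , 321.61944452],
       [  0.        , 433.57313757, 201.31808122],
       [  0.        ,   0.        ,   1.        ]]), 'dist': array([-0.01551199,  0.        ,  0.        ,  0.        ,  0.        ]), 'xyz': array([0.36959988, 0.09820042, 1.02718231]), 'orientation': array([-0.05098332,  0.05624285,  0.70808974, -0.70203018])}
wrist {'mtx': array([[280.40280706,   0.        , 316.82919961],
       [  0.        , 280.40280706, 200.18659935],
       [  0.        ,   0.        ,   1.        ]]), 'dist': array([-0.00966535,  0.        ,  0.        ,  0.        ,  0.        ]), 'xyz': array([0.07645548, 0.549663  , 0.37379627]), 'orientation': array([-0.11449605, -0.08685373,  0.59901482,  0.7877362 ])}
```

View pics/top0.png

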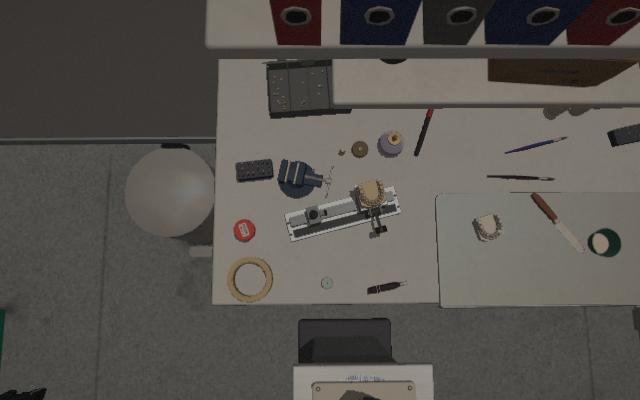

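View pics/side0.png

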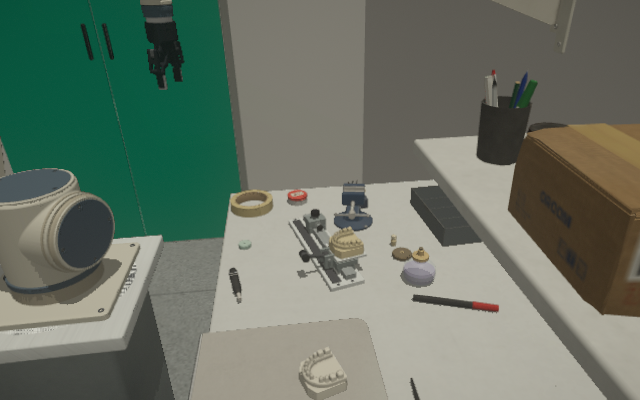

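View pics/wrist0.png

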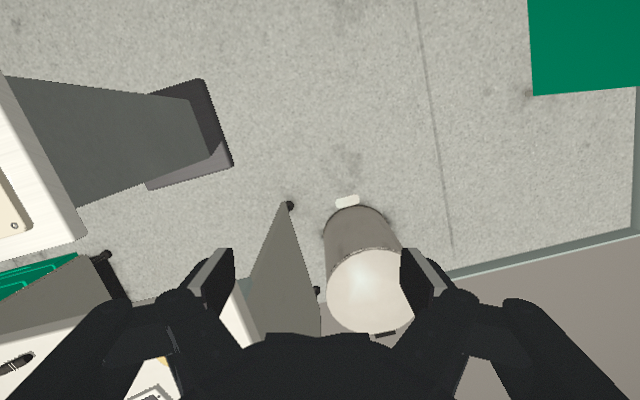

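The top view shows the base plate at about (287–400, 188–240), the stop near (313,214), the cast near (371,193) and the lever handle near (379,230). Next I'll zoom in.

```bash
python3 - <<'E'
import cv2
a=cv2.imread("pics/top0.png")[165:255,270:420]
cv2.imwrite("pics/top0z.png",cv2.resize(a,None,fx=5,fy=5,interpolation=cv2.INTER_CUBIC))
a=cv2.imread("pics/side0.png")[175:295,270:400]
cv2.imwrite("pics/side0z.png",cv2.resize(a,None,fx=5,fy=5,interpolation=cv2.INTER_CUBIC)[:600])
E
```

```text
(no output)
```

View pics/top0z.png

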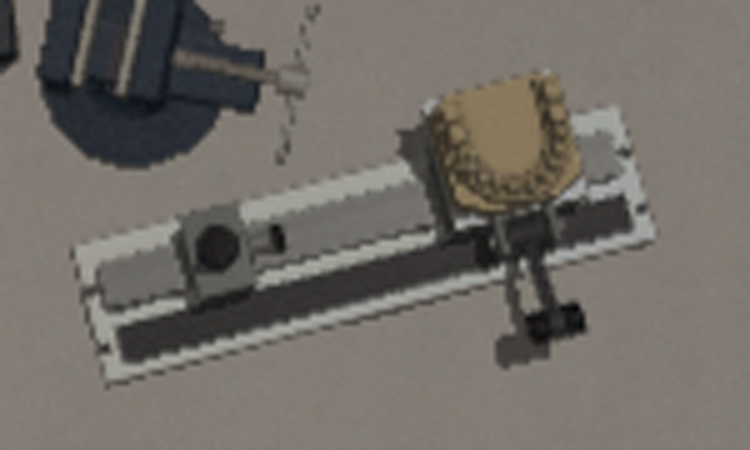

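View pics/side0z.png

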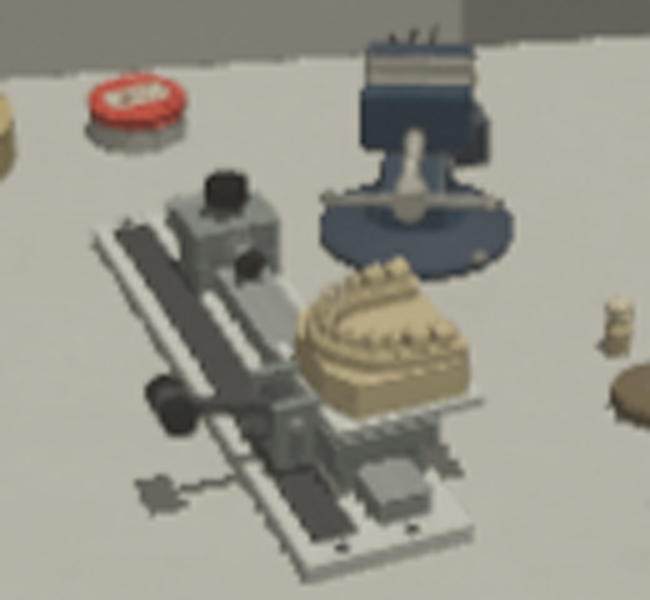

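In the zoomed top view, the plate's corners lie at about (285,214), (393,186), (401,213) and (291,242) in full-image pixels. The handle's centre is at about (381,229.5), and the buffer head's tip is at about (326,212).

```bash
cat > h.py <<'E'
import numpy as np, cv2
from scipy.spatial.transform import Rotation as R
from scipy.optimize import least_squares
def proj(c,P):
    P=np.atleast_2d(P); q=R.from_quat(c["orientation"]).inv().apply(P-c["xyz"]); q=q*[1,-1,-1]
    return cv2.projectPoints(q.astype(float),np.zeros(3),np.zeros(3),c["mtx"],c["dist"])[0][:,0]
def onz(c,uv,z):
    u=cv2.undistortPoints(np.array(uv,float).reshape(-1,1,2),c["mtx"],c["dist"])[:,0]
    d=R.from_quat(c["orientation"]).apply(np.c_[u[:,0],-u[:,1],-np.ones(len(u))])
    return c["xyz"]+d*((z-c["xyz"][2])/d[:,2])[:,None]
def b2w(p,P):
    P=np.atleast_2d(P); c,s=np.cos(p[2]),np.sin(p[2])
    return np.c_[p[0]+c*P[:,0]-s*P[:,1],p[1]+s*P[:,0]+c*P[:,1],P[:,2]]
E
python3 - <<'E'
from plant import ctrl
from h import *
t=ctrl.calibration("top"); s=ctrl.calibration("side")
z=np.array([[75,245],[617,103],[657,238],[107,385]])/5+[270,165]
P=np.array([[.034,.135,.01],[.034,-.135,.01],[-.034,-.135,.01],[-.034,.135,.01]])
zs=np.array([[308,570],[472,525],[95,235]])/5+[270,175]   # side: BL near corner, BR, far left
Ps=P[[2,1,3]]
f=lambda p:(proj(t,b2w(p,P))-z).ravel()
r=least_squares(f,[.4,.1,0]); print("top",r.x,r.fun.round(1))
g=lambda p:np.r_[f(p),(proj(s,b2w(p,Ps))-zs).ravel()]
r=least_squares(g,[.4,.1,0]); p=r.x; print("both",p,r.fun.round(1))
def w2b(W): 
    c,s_=np.cos(p[2]),np.sin(p[2]); d=W[:,:2]-p[:2]; return np.c_[c*d[:,0]+s_*d[:,1],-s_*d[:,0]+c*d[:,1]]
H=onz(t,[[270+555/5,165+322/5]],.047+.002); print("handle w",H,"b",w2b(H))
H2=onz(s,[[270+172/5,175+403/5]],.047); print("handle side",H2,"b",w2b(H2))
B=onz(t,[[270+277/5,165+238/5]],.03); print("buffer tip b",w2b(B))
# side consistency
print(proj(s,b2w(p,[[-.072,-.088,.047]])))
E
```

```text
top [0.4958801  0.03931155 0.25085801] [-0.8  0.1  0.4 -0.2  0.5  0.1 -0.1  0. ]
both [0.49688349 0.03876588 0.25057216] [-0.6 -0.3  0.6 -0.6  0.7 -0.3  0.1 -0.4 -0.8 -0.1  0.5  0.  -1.3 -1.5]
handle w [[ 0.45382732 -0.04356759  0.049     ]] b [[-0.06212682 -0.06908612]]
handle side [[ 0.45546273 -0.04175499  0.047     ]] b [[-0.06009304 -0.06773564]]
buffer tip b [[0.00934363 0.04176353]]
[[301.76190596 262.80686114]]
```

The plate is placed to about 1.5 px. The rail sits about 10 mm to +x of the plate's middle, which fits the handle lying 72 mm from the rail. The handle is at about world (0.4546, -0.0427), and the base's yaw is 0.2506. I'll hover above the handle and refine this with the wrist camera.

```bash
cat >> h.py <<'E'
TH=0.2506
Q=np.array([-np.sin(TH/2),np.cos(TH/2),0,0])
BX=np.array([np.cos(TH),np.sin(TH),0]); BY=np.array([-np.sin(TH),np.cos(TH),0])
E
python3 - <<'E'
from plant import ctrl
from h import *
ctrl.reach([.4546,-.0427,.17],Q)
ctrl.grip(0.62)
c=ctrl.calibration("wrist"); im=ctrl.get_image("wrist")
s=ctrl.state(); print(s["time"],s["eef_pos"],s["tool_rot"],s["gripper_width"],s["force"])
print(c["xyz"],c["orientation"], proj(c,[[.4546,-.0427,.047]]))
np.save("wc1.npy",np.r_[c["xyz"],c["orientation"]])
cv2.imwrite("pics/w1.png",im[:,:,::-1])
t=ctrl.get_image("top"); cv2.imwrite("pics/top1.png",t[:,:,::-1])
E
```

```text
2.95 [ 0.45462318 -0.0425816   0.1699852 ] [-1.25081287e-01  9.92146497e-01  2.09891782e-05  7.30410763e-07] 0.6201280270809705 [ 0.22462668 -1.06229831  0.51474021]
[ 0.38361146 -0.06013809  0.31305519] [-0.08796983 -0.11402821  0.78181775  0.60664643] [[315.85308051 194.32044612]]
```

View pics/w1.png

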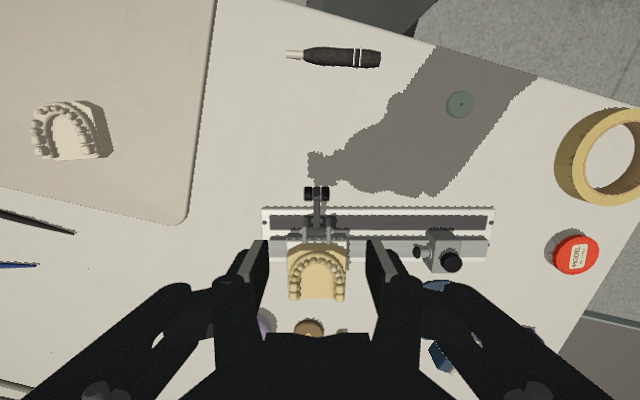

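The wrist view shows the handle at about (316.5,193), against a prediction of (315.9,194.3). The buffer is near (418,252) and the cast near (316,272). I'll zoom to refine.

```bash
python3 - <<'E'
import cv2
a=cv2.imread("pics/w1.png")[175:275,250:400]
cv2.imwrite("pics/w1z.png",cv2.resize(a,None,fx=5,fy=5,interpolation=cv2.INTER_CUBIC))
E
```

```text
(no output)
```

View pics/w1z.png

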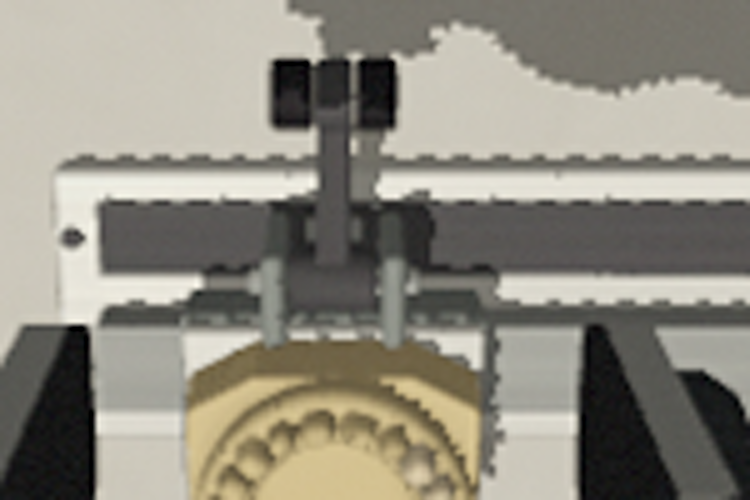

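The handle is refined to about +0.9 mm along base +y. I'll descend and pinch it.

```bash
cat >> h.py <<'E'
H0=np.array([.4546,-.0427,0])+.0009*BY   # handle xy, lever down
DX=-.003; DZ=-.017
def tcp(a,y):
    r=np.hypot(.044,.011); a0=np.arctan2(.011,.044)
    bx=.044-r*np.cos(a+a0)+DX; z=.036+r*np.sin(a+a0)+DZ
    return H0+bx*BX+y*BY+[0,0,z]
def bf(s): return np.array([s["force"]@BX,s["force"]@BY,s["force"][2]])
def by(s): return (s["eef_pos"]-H0)@BY
def bx(s): return (s["eef_pos"]-H0)@BX
def rep(ctrl,l=""):
    s=ctrl.state(); print(l,"t%.2f bx%.2f by%.2f z%.2f mm F"%(s["time"],1e3*bx(s),1e3*by(s),1e3*s["eef_pos"][2]),bf(s).round(2),"w%.3f"%s["gripper_width"]); return s
E
python3 - <<'E'
from plant import ctrl
from h import *
p=tcp(0,0); 
print(ctrl.line_to(p+[0,0,.06]))
print("guard",ctrl.line_to(p,velocity=.06,guard=8)); rep(ctrl)
ctrl.grip(.36); rep(ctrl,"0.36")
ctrl.grip(.315); rep(ctrl,".315")
c=ctrl.get_image("side"); cv2.imwrite("pics/s2.png",c[:,:,::-1])
cv2.imwrite("pics/s2z.png",cv2.resize(c[175:295,250:400,::-1],None,fx=5,fy=5,interpolation=cv2.INTER_CUBIC))
E
```

```text
False
guard False
 t4.83 bx-2.79 by-0.13 z30.29 mm F [0.24 0.27 0.16] w0.617
0.36 t5.17 bx-2.93 by-0.06 z30.14 mm F [-0.5  -0.14 -0.77] w0.357
.315 t5.39 bx-2.94 by-0.25 z30.11 mm F [-0.43 -1.26  1.79] w0.312
```

View pics/s2z.png

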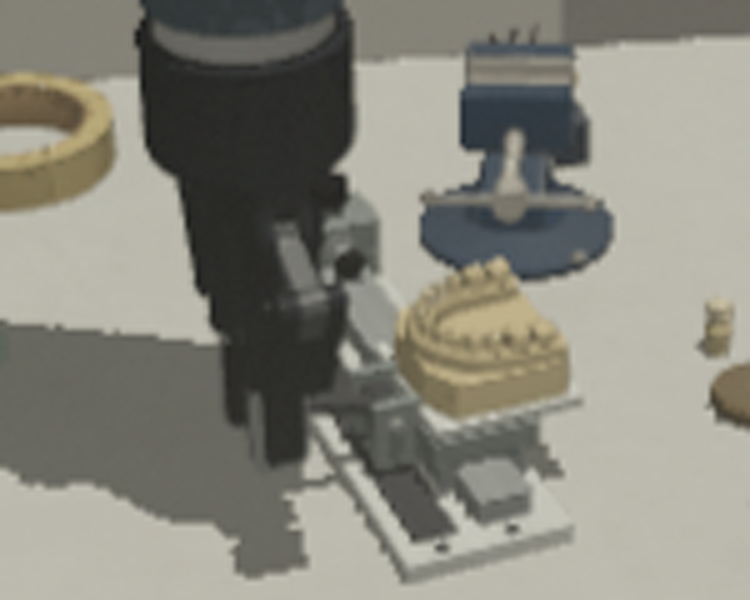

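The fingers straddle the handle near (275,440) and are clear of the bracket and cast. I'll close the grip in small steps.

```bash
python3 - <<'E'
from plant import ctrl
from h import *
for g in (.30,.285,.2):
    ctrl.grip(g); rep(ctrl,g)
E
```

```text
0.3 t5.66 bx-2.94 by-0.63 z30.17 mm F [-2.27 -4.74  2.25] w0.298
0.285 t5.88 bx-2.95 by-0.89 z30.24 mm F [-2.49 -6.07  2.36] w0.290
0.2 t6.09 bx-2.98 by-0.87 z30.31 mm F [-2.31 -6.88  3.21] w0.276
```

```bash
python3 - <<'E'
from plant import ctrl
from h import *
y=-.0015
ctrl.line_to(tcp(0,y),velocity=.02); rep(ctrl,"null")
for a in (.12,.24,.36,.48,.6,.7,.8):
    ctrl.line_to(tcp(a,y),velocity=.04); s=rep(ctrl,a)
    if np.abs(bf(s)).max()>30: print("stop"); break
c=ctrl.get_image("side")
cv2.imwrite("pics/s3z.png",cv2.resize(c[175:295,250:400,::-1],None,fx=5,fy=5,interpolation=cv2.INTER_CUBIC))
E
```

```text
null t6.34 bx-3.00 by-1.27 z30.23 mm F [-1.96 -0.57  6.03] w0.274
0.12 t6.62 bx-1.43 by-1.30 z35.67 mm F [-2.99  1.71  9.6 ] w0.279
0.24 t6.91 bx1.06 by-1.35 z40.98 mm F [-4.82  2.3  13.65] w0.276
0.36 t7.19 bx3.89 by-1.33 z45.41 mm F [-3.11  0.36  1.8 ] w0.275
0.48 t7.47 bx8.01 by-1.48 z50.36 mm F [-3.27  3.38 17.75] w0.271
0.6 t7.76 bx11.68 by-1.77 z53.76 mm F [-4.04  0.29  8.75] w0.272
0.7 t8.03 bx15.30 by-1.79 z56.46 mm F [-2.61  0.64  8.08] w0.275
0.8 t8.29 bx19.00 by-1.71 z58.77 mm F [-2.17  0.99  7.88] w0.275
```

View pics/s3z.png

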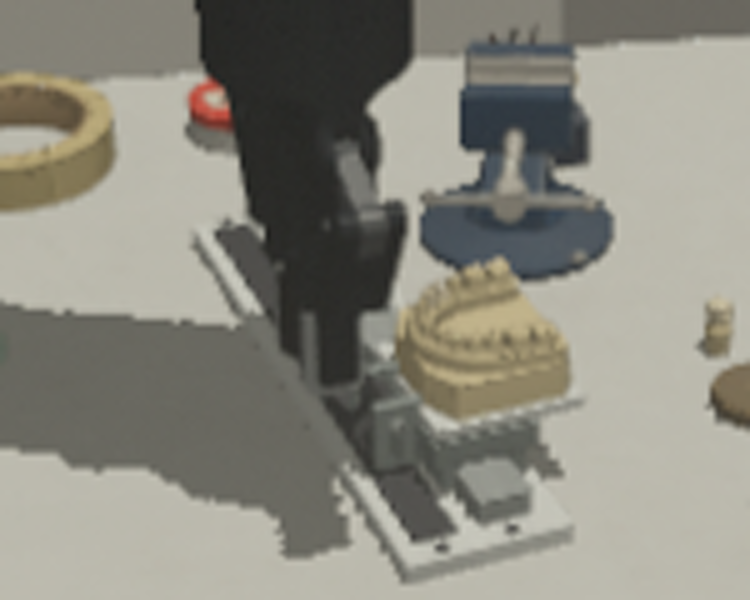

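The handle is lifted to about 0.8: it is gone from its old place and held at width 0.275. The y force is near zero. I'll slide along +y and feel for the buffer.

```bash
python3 - <<'E'
from plant import ctrl
from h import *
y0=-.0015
print(ctrl.line_to(tcp(.8,y0+.055),velocity=.08,guard=10)); rep(ctrl,"55")
y=y0+.055
D=[]
for i in range(30):
    y+=.0015
    ctrl.line_to(tcp(.8,y),velocity=.03); s=rep(ctrl,"cmd%.1f"%(1e3*y))
    if bf(s)[1]<-5.5: break
E
```

```text
False
55 t9.18 bx18.96 by53.70 z58.70 mm F [-2.11  1.05  7.67] w0.273
cmd55.0 t9.43 bx18.93 by54.92 z58.73 mm F [-2.27  0.23  7.24] w0.273
cmd56.5 t9.68 bx18.93 by56.36 z58.70 mm F [-2.52 -0.48  7.05] w0.275
cmd58.0 t9.93 bx18.91 by57.83 z58.71 mm F [-2.51 -0.16  6.41] w0.275
cmd59.5 t10.18 bx18.92 by59.34 z58.72 mm F [-3.14 -0.49  6.88] w0.275
cmd61.0 t10.43 bx18.90 by60.84 z58.68 mm F [-2.19 -0.71  6.58] w0.274
cmd62.5 t10.68 bx18.91 by62.35 z58.69 mm F [-3.26  0.38  7.16] w0.276
cmd64.0 t10.93 bx18.89 by63.84 z58.67 mm F [-2.8  -0.74  6.91] w0.274
cmd65.5 t11.18 bx18.91 by65.34 z58.69 mm F [-2.46 -0.67  7.18] w0.278
cmd67.0 t11.43 bx18.90 by66.85 z58.70 mm F [-3.17 -0.44  7.61] w0.275
cmd68.5 t11.68 bx18.90 by68.35 z58.69 mm F [-3.68  0.57  7.85] w0.277
cmd70.0 t11.93 bx18.90 by69.86 z58.68 mm F [-1.97 -0.64  7.45] w0.276
cmd71.5 t12.18 bx18.92 by71.36 z58.69 mm F [-2.58  0.04  7.03] w0.278
cmd73.0 t12.43 bx18.88 by72.88 z58.68 mm F [-2.36 -0.02  6.98] w0.271
cmd74.5 t12.68 bx18.89 by74.28 z58.67 mm F [-2.11 -0.09  6.69] w0.277
cmd76.0 t12.93 bx18.90 by75.55 z58.71 mm F [-1.4  -2.59  6.41] w0.274
cmd77.5 t13.18 bx18.92 by76.79 z58.71 mm F [-2.8  -3.1   6.84] w0.276
cmd79.0 t13.43 bx18.93 by77.98 z58.74 mm F [-3.17 -5.1   5.91] w0.276
cmd80.5 t13.68 bx18.93 by79.25 z58.72 mm F [-3.74 -6.56  5.89] w0.274
```

The buffer is felt. Contact is at about 74–75 mm, but the estimates disagree by up to 1 mm because of sensor noise. I'll take averaged readings on a second forward pass.

```bash
python3 - <<'E'
from plant import ctrl
from h import *
def avg(c):
    F=[];Y=[]
    for i in range(10):
        ctrl.hold(.03); s=ctrl.state(); F.append(bf(s)[1]); Y.append(1e3*by(s))
    s=ctrl.state(); print("t%.2f cmd%.1f y%.3f F%.2f sd%.2f lag%.3f"%(s["time"],c,np.mean(Y),np.mean(F),np.std(F),c-np.mean(Y)))
avg(80.5)
for c in (68,71,73,76,77.5,79,80.5):
    ctrl.line_to(tcp(.8,c*1e-3),velocity=.03); avg(c)
im=ctrl.get_image("wrist"); cv2.imwrite("pics/w4.png",im[:,:,::-1])
t=ctrl.get_image("top");cv2.imwrite("pics/t4z.png",cv2.resize(t[165:255,270:420,::-1],None,fx=5,fy=5,interpolation=cv2.INTER_CUBIC))
E
```

```text
t14.02 cmd80.5 y79.231 F-6.68 sd0.52 lag1.269
t14.92 cmd68.0 y67.658 F-0.91 sd0.30 lag0.342
t15.50 cmd71.0 y70.951 F0.56 sd0.38 lag0.049
t16.08 cmd73.0 y72.932 F0.05 sd0.52 lag0.068
t16.67 cmd76.0 y75.604 F-1.97 sd0.55 lag0.396
t17.25 cmd77.5 y76.783 F-3.71 sd0.43 lag0.717
t17.83 cmd79.0 y78.011 F-5.07 sd0.48 lag0.989
t18.42 cmd80.5 y79.230 F-6.71 sd0.44 lag1.270
```

View pics/w4.png

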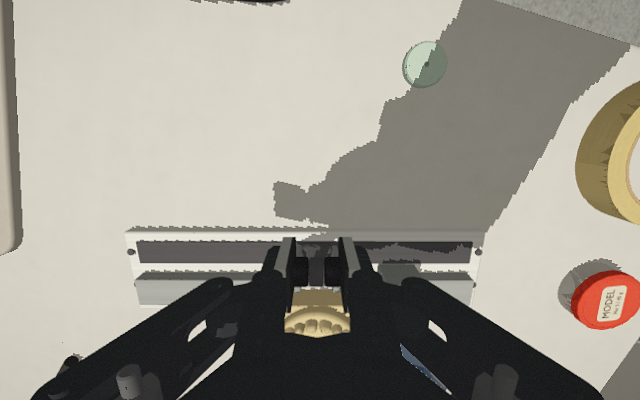

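The averaged readings give contact at y≈73.9–74.1, with a 4 mm press at y≈78.4 (force ≈ −5.7 N). I'll set the command to 79.4 and push the lever down along its arc, holding y.

```bash
python3 - <<'E'
from plant import ctrl
from h import *
y=.0794
ctrl.line_to(tcp(.8,y),velocity=.02); ctrl.hold(.2); rep(ctrl,"set")
for a in (.7,.6,.5,.4,.3,.2,.1,0):
    ctrl.line_to(tcp(a,y),velocity=.04); s=rep(ctrl,a)
    if np.abs(bf(s)).max()>35: print("stop"); break
E
```

```text
set t18.97 bx18.92 by78.22 z58.72 mm F [-3.57 -6.51  6.36] w0.273
0.7 t19.23 bx15.08 by78.17 z56.31 mm F [-3.54 -7.16  5.36] w0.275
0.6 t19.50 bx11.43 by78.16 z53.50 mm F [-5.   -6.78  7.6 ] w0.275
0.5 t19.77 bx8.11 by78.19 z50.39 mm F [-4.97 -5.94  7.9 ] w0.277
0.4 t20.03 bx4.50 by78.27 z46.17 mm F [-3.57 -7.54 -3.9 ] w0.278
0.3 t20.30 bx2.00 by78.27 z42.40 mm F [-4.02 -7.86 -1.74] w0.273
0.2 t20.57 bx-0.09 by78.26 z38.40 mm F [-4.19 -6.95 -2.88] w0.276
0.1 t20.83 bx-1.88 by78.30 z33.89 mm F [-2.51 -7.66 -4.75] w0.273
0 t21.10 bx-2.90 by78.25 z30.07 mm F [-4.73 -6.97  2.17] w0.275
```

```bash
python3 - <<'E'
from plant import ctrl
from h import *
y=.0794
print(ctrl.line_to(tcp(0,y)-[0,0,.003],velocity=.02,guard=20)); rep(ctrl,"press")
ctrl.line_to(tcp(0,y),velocity=.02); 
ctrl.grip(.33); rep(ctrl,"rel1")
ctrl.grip(.62); rep(ctrl,"rel2")
im=ctrl.get_image("side")
cv2.imwrite("pics/s5z.png",cv2.resize(im[175:295,250:400,::-1],None,fx=5,fy=5,interpolation=cv2.INTER_CUBIC))
E
```

```text
True
press t21.31 bx-3.12 by77.83 z29.10 mm F [-5.98  0.91 22.14] w0.273
rel1 t21.82 bx-2.45 by79.38 z30.01 mm F [ 1.1  -0.57  0.11] w0.331
rel2 t22.18 bx-2.95 by79.48 z29.99 mm F [0.25 1.25 0.15] w0.617
```

View pics/s5z.png

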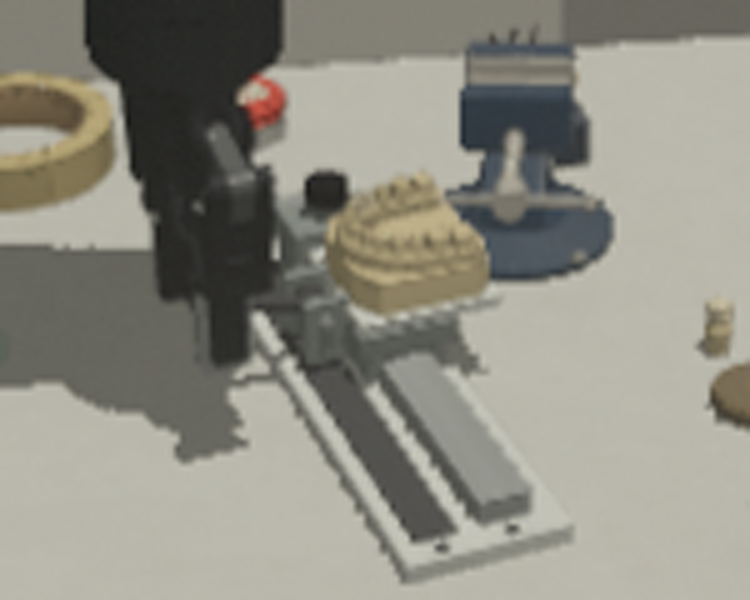

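The carriage stayed by the stop and the handle is released. I'll lift clear and check with the wrist and top cameras.

```bash
python3 - <<'E'
from plant import ctrl
from h import *
y=.0794
ctrl.line_to(tcp(0,y)+[0,0,.09],velocity=.1)
ctrl.line_to(tcp(0,y)+[0,0,.14]-.03*BX,velocity=.15); s=rep(ctrl,"up")
c=ctrl.calibration("wrist"); im=ctrl.get_image("wrist"); print(proj(c,[H0+.0782*BY+[0,0,.047]]))
cv2.imwrite("pics/w6.png",im[:,:,::-1])
cv2.imwrite("pics/w6z.png",cv2.resize(im[165:285,240:400,::-1],None,fx=5,fy=5,interpolation=cv2.INTER_CUBIC))
t=ctrl.get_image("side");cv2.imwrite("pics/s6z.png",cv2.resize(t[175:295,250:400,::-1],None,fx=5,fy=5,interpolation=cv2.INTER_CUBIC))
cv2.imwrite("pics/t6.png",ctrl.get_image("top")[:,:,::-1])
E
```

```text
up t23.82 bx-32.89 by79.35 z169.56 mm F [-0.16  0.61 -0.47] w0.618
[[315.27697855 226.00002235]]
```

View pics/w6z.png

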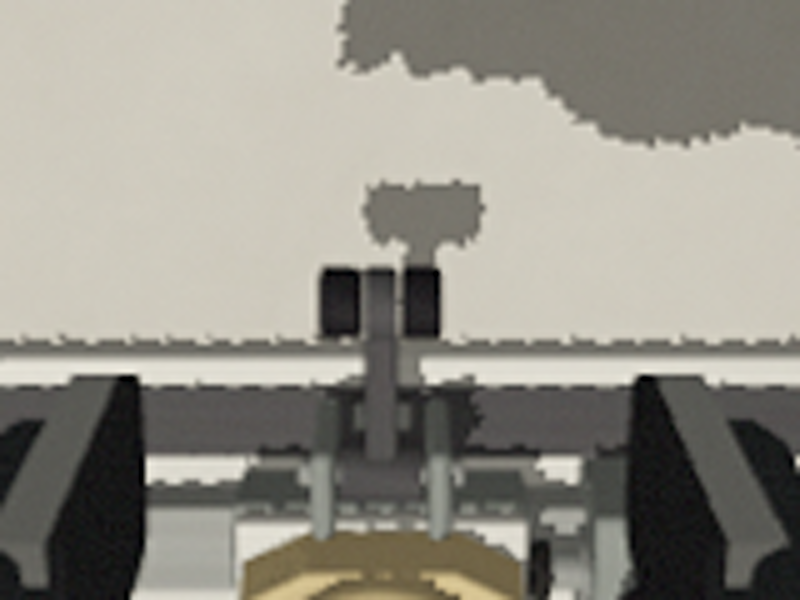

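View pics/s6z.png

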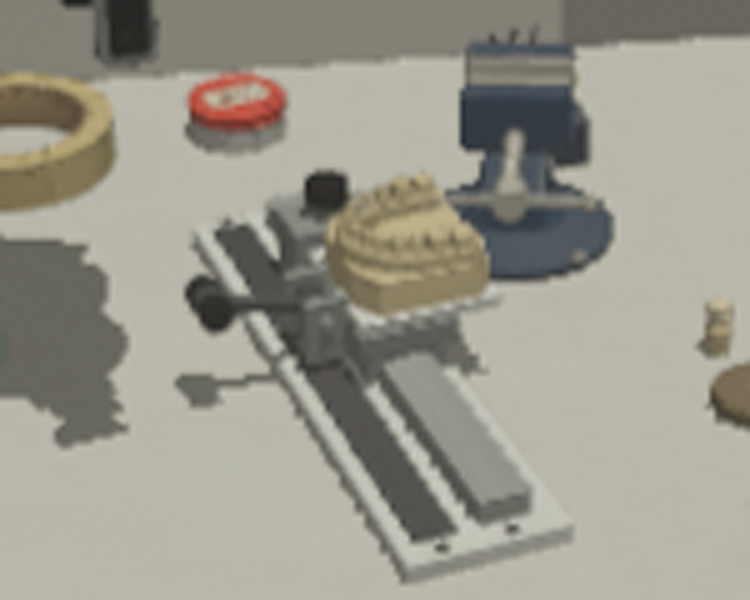

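View pics/t6.png

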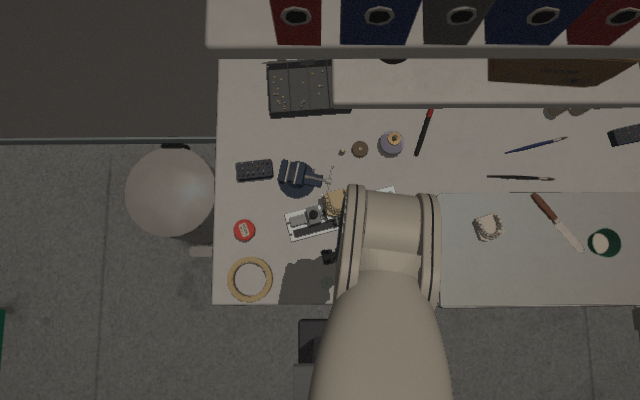

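The handle is at (316.0,225.4), against a prediction of (315.3,226.0) for a travel of 78.2 mm. The lever is down, the buffer head touches the carriage face, and the bystanders are in their old places. I'll compare the buffer's protrusion in the first and last wrist pictures and check for drift.

```bash
python3 - <<'E'
from plant import ctrl
from h import *
ctrl.line_to(tcp(0,.0794+.045)+[0,0,.14]-.045*BX,velocity=.15); rep(ctrl)
im=ctrl.get_image("wrist")
cv2.imwrite("pics/w7.png",im[:,:,::-1])
a=cv2.imread("pics/w1.png")[225:285,395:475]; b=im[195:275,230:340,::-1]
cv2.imwrite("pics/cmp.png",np.hstack([cv2.resize(a,(480,360),interpolation=cv2.INTER_CUBIC)]))
cv2.imwrite("pics/cmpb.png",cv2.resize(b,None,fx=6,fy=6,interpolation=cv2.INTER_CUBIC))
E
```

```text
t24.43 bx-47.70 by124.40 z169.90 mm F [ 0.23 -0.1  -0.61] w0.619
```

View pics/cmp.png

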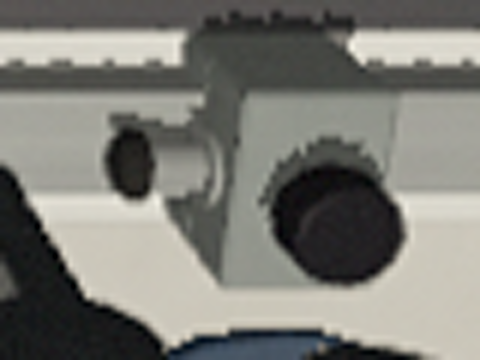

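View pics/cmpb.png

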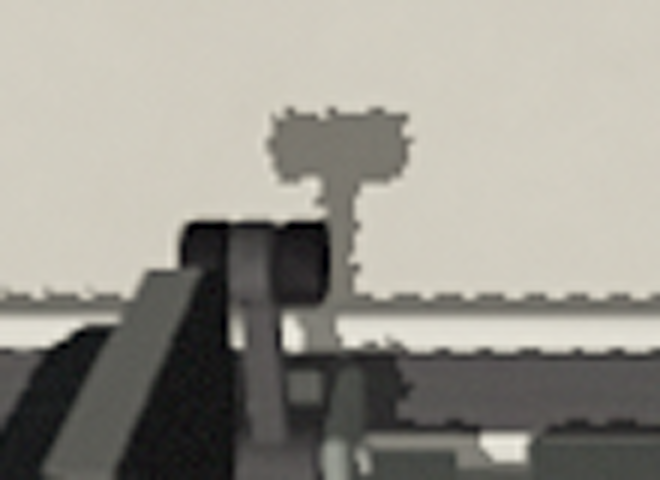

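```bash
python3 - <<'E'
import cv2
im=cv2.imread("pics/w7.png")[240:330,260:390]
cv2.imwrite("pics/cmpc.png",cv2.resize(im,None,fx=6,fy=6,interpolation=cv2.INTER_CUBIC))
E
```

```text
(no output)
```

View pics/cmpc.png

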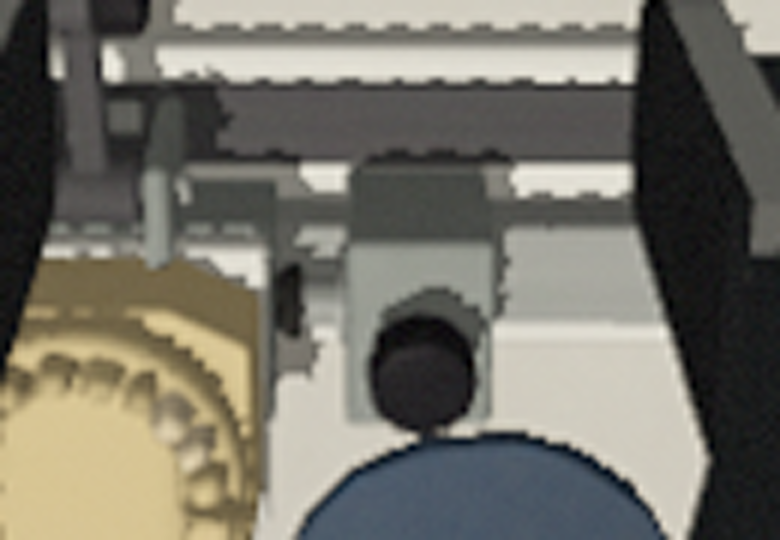

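The picture shows the buffer head at about (309,290) against the carriage face, with plenty of rod still visible before the stop block, so it isn't bottomed. The gripper is clear of everything, so I'm handing in.

```bash
python3 - <<'E'
from plant import ctrl
print(ctrl.hand_in())
E
```

```text
the job is handed in; nothing more can be done
None
```

The carriage is now braked against the stop with the buffer pressed about halfway, and I handed the job in at about 24.5 s of the 51 s allowed. I pinched the lever's cross-handle across its ends, raised it to about 0.8 rad, and slid the carriage until I felt the buffer. Contact came at y ≈ 74 mm, with 1.3–1.5 N per mm after that. I held it pressed at y ≈ 78.2 mm, pushed the lever fully down, let go and backed off.

**Final checks:**
- **Press depth:** about 3.6 to 4.2 mm by force and position. The readings disagreed by about 0.5 mm: contact came out between 73.9 and 74.6 mm depending on the fit.
- **Shift in the last press:** when I pressed the lever down a final time (22 N), the tool moved back by about 0.4 mm. I took this as flex or a small slip.
- **After letting go:** the pictures show the lever down and the handle within 1 mm of where it should be. The buffer head is on the carriage face with rod still visible, so it isn't bottomed.
- **Not confirmed:** the pictures are too coarse, at about 1 mm per pixel, to measure the press depth directly. I didn't measure drift separately.
- **Surroundings:** the cast was not touched as far as the pictures show, and the bystanders I could see are where they were.

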